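# Draw out the telescoping length gauge to the flagged mark and hold it

## Task

Squeeze the black grip of the telescoping gauge so that its blue lock button goes fully in, then draw the arm out along its scale until the pointer lines up with the red flag. The arm is spring-loaded and runs back if let go, so finish while still holding it there, squeezed and still, and leave the other things on the table where they are.

Things in the scene. Friction and masses are not known exactly. Their poses are not given: they have to be found in the camera images.
- gauge_base: grey base plate of the gauge, 110 x 360 x 12 mm, fixed, level, at any place and yaw. Origin on the table below the arm's line. +y: the way the arm slides out; +x: across the arm, to the side of the scale and blue button. A dark steel tube, 34 mm wide, top 71 mm up, runs from y = -210 to -45 mm; nothing fixed beside the grip is higher.
- scale_zero (a point): fixed point on top of the white scale bar, 44 mm above the table, at the tick where the pointer stands at home (x = 36, y = -30 mm in the base frame). The bar is 30 mm wide, y = -52 to 142 mm, with a black tick every 10 mm from here, a longer one every 50 mm.
- gauge_arm: arm sliding along the base's +y only, 0 to 140 mm from home; axes as the base's. Origin: centre of its black grip block, 30 (x) x 34 (y) x 46 mm (z), 100 mm above the table; x = 0, y = -30 mm in the base frame at home, where it starts. Pinch it across x from above. Locked at home until the button is in 4 mm; a spring pulls it home with 3 to 5 N.
- lock_button (a joint): blue spring button, 18 mm wide (y), 24 mm high, centred on the grip block's +x face, sticking 7 mm out. Value: m pressed in, 0 to 0.007 (flush); 3 N to start, 7 N when flush. It moves along the base's -x: a squeeze across the block (37 mm over the button, 30 mm when flush) presses it. Keep it in while the arm is out.
- pointer_tip (a point): end of the thin black pointer on the arm, just over the scale: 34 mm (x), 0 (y), -50.5 mm (z) from the grip block's centre. It travels with the arm.
- mark_flag: red upright flag, 20 mm wide (x), 4 mm thick (y), 20 mm high, clipped immovably on the outer edge of the scale bar; axes as the base's. Origin at its inner lower corner on the bar's top, mid-thickness, 37.5 mm (x) from the arm's line, 60 to 125 mm (y) beyond the home tick. Lined up: pointer tip and flag at the same y in the base frame; the pointer passes beside it freely.
- spray_bottle: white spray bottle with a red collar, 68 mm across, 206 mm tall; origin under its centre. A bystander: leave it.
- steel_block: bare steel block 35 x 75 x 24 mm; origin under its centre. A bystander: leave it.
- ceramic_block: white ceramic block 35 x 60 x 18 mm; origin under its centre. A bystander: leave it.
- ring_gauge: steel ring, 68 mm across, 36 mm bore, 20 mm high, lying flat; origin under its centre. A bystander: leave it.
- wood_case: wooden box 75 x 110 x 52 mm; origin under its centre. A bystander: leave it.
- caliper: calliper with a black display, 190 mm long, lying on the granite plate at the right; origin under its centre. A bystander: leave it.

How it is judged:
By the outcome, as a careful person would: the job done as asked, in the order asked, and still so for the second after the job is handed in, while the arm keeps its last pose, push and grip.
It also fails if it takes over 35 s, if anything falls off the work surface, if the arm or the gripper's body presses on something with over 40 N, if the wrist force passes 120 N, or if a joint passes its speed limit or range.

## Robot

A 6-joint arm with a two-finger parallel gripper is mounted at the origin on the work surface. World frame = base frame: x ahead of the robot, y to its left, z up, the work surface at z = 0. Lengths are in m, angles in degrees, forces in N, time in s.
With the tool pointing down it reaches from about 0.35 to 0.975 m from the base axis. Payload 4.9 kg.
Tool frame: the origin (TCP) lies midway between the tips of the shut fingers; the grasp point (between the pads) lies 19 mm behind it; z points along the fingers, y is the line along which they close (so a half turn about z gives the same grasp; the last joint's range is limited). The gripper opens to 85 mm and grips with 20 to 120 N. Pads are 22 mm wide; open, the fingers measure 114 mm over their backs; the gripper's body (76 mm by 85 mm) begins 54 mm behind the grasp point. The pads swing forward as they close: fully open they stand 13 mm farther back than shut.
Start: joints at [-78.724, 3.019, 92.412, -0, 84.569, -6.818], TCP at [0.194, -0.594, 0.231] pointing down, gripper open.
Joint ranges: [-172.51, 172.51], [-57.92, 126.97], [3.15, 148.05], [-58.71, 238.71], [5.1, 150.11], [-179.66, 179.66]. Speed limits (degrees/s): [147.25, 147.25, 180, 180, 180, 180].

## Interface

Orientations are given as a 3x3 rotation matrix whose columns are the frame's x, y, z axes.
In Python, from bench import sense, read_camera, camera_model, sign_off gives the robot as it stands.
- The arm moves only by the tool arm_command, never from a script. Its argument "steps" is a list of rows, each a list of 7 numbers: the shift along the tool's x, y, z in units of 25 cm (1.0 is 25 cm), then the turn, a rotation vector about the tool's x, y, z in units of 360 degrees (1.0 is 360 degrees), then the opening, from -1 (shut) to 1 (fully open). In form: [[tx, ty, tz, rx, ry, rz, claw], ...]. A call has 1 to 8 rows; each row is the pose to reach, as a shift and turn from the pose commanded when the call began, along the tool's axes at that moment, turning the shorter way round; what a row does not reach only later rows make up. A row lasts 1/8 s, in which the tool goes at most 62.5 mm and 10.7 degrees, less where a joint would pass 70% of its speed; a pose out of reach is approached as far as the arm can. A call with a number of a shift or a turn outside -1 to 1 is refused whole. A call with a gripper value outside its range is refused whole. The fingers move at their own pace and stop on an object; "squeeze" is the grip in N (left out, the last holds). Time passes only in rows, so rows that repeat a pose let the fingers close. It gives the time, the measured TCP pose, the force, the opening and the grip force at its end, in the units of the state.
- sense(): the state, without advancing time (a new reading comes with each control period).
- read_camera(name): name is "scene" or "top" or "wrist"; returns the picture (384x512x3 uint8, red, green, blue); there is no depth.
- camera_model(name): a dict with "intrinsics" (3x3 intrinsics, pixels), "k1" (the pictures are not rectified: a ray, as slopes to the right and down, at radius r is drawn at 1 + k1 r^2 times it, then the intrinsics apply), "rvec" (rotation vector, rad) and "tvec" (3), from world to camera coordinates, as OpenCV has them; the wrist camera has in their place "mount" (4x4, takes a point from camera to tool coordinates, whose origin is the TCP and whose axes are the flange's). Camera axes: x right, y down, z forward; pixel columns grow to the right and rows downward; lengths in m; the calibration is good to about 2 mm. A picture is of the moment at which its call begins: read the wrist's pose just before it. camera_model takes no time and is no camera call.
- sign_off(): hands the job in; it is judged then, once.
The state is a dict: "time_s": time; "q": joint angles; "qvel": joint speeds; "effort": joint torques, N m; "position": TCP position; "eef_rot": TCP orientation; "force": force on the tool from outside, world axes, zero at the start; "moment": the same for the moment, N m; "gripper_width": finger opening in m; "grasp_force": force on a finger pad.
Only numpy, scipy, OpenCV 4.12 (cv2) and the standard library are available. Lean on these libraries where they do the work, as an engineer would, in place of code of your own. Each camera call takes 0.05 s, during which the arm holds its last target. There are 200 camera calls.

## Working session

There is one attempt and no reset: what is moved stays moved. The work goes in short steps, Python scripts to look and compute and a tool call to move; the robot and the scene stay as the last step left them, time stands still between calls to the robot, and variables do not carry over. Pictures are saved under pics/ and viewed, at most 10 in all, crops included, and the job is handed in when it is done.

Besides the shell and the picture viewer there is one more tool, called after ">>>" in YAML: its name, and indented under it one key for each argument. arm_command: Moves the arm, as the interface text tells. Its arguments: {"type":"object","properties":{"steps":{"type":"array"},"squeeze":{"type":"number"}},"required":["steps"]}

```bash
mkdir -p pics; cat > h.py <<'E'
import numpy as np,cv2
from bench import *
def cam(n,s=None):
    m=camera_model(n);K=np.array(m["intrinsics"])
    if "mount" in m:
        s=s or sense();T=np.eye(4);T[:3,:3]=s["eef_rot"];T[:3,3]=s["position"]
        T=T@np.array(m["mount"])
        R=T[:3,:3].T;t=-R@T[:3,3]
    else:
        R=cv2.Rodrigues(np.array(m["rvec"],float))[0];t=np.array(m["tvec"],float).ravel()
    return K,float(m["k1"]),R,t
def ray(c,px):
    K,k,R,t=c;d=np.array([k,0,0,0,0.])
    u=cv2.undistortPointsIter(np.array(px,float).reshape(-1,1,2),K,d,None,None,(3,100,1e-10)).reshape(-1,2)
    D=np.c_[u,np.ones(len(u))]@R
    return -R.T@t,D
def onz(c,px,z):
    o,D=ray(c,px);return o+D*((z-o[2])/D[:,2])[:,None]
def proj(c,P):
    K,k,R,t=c
    return cv2.projectPoints(np.array(P,float).reshape(-1,3),cv2.Rodrigues(R)[0],t,K,np.array([k,0,0,0,0.]))[0].reshape(-1,2)
def tri(c1,p1,c2,p2):
    o1,d1=ray(c1,[p1]);o2,d2=ray(c2,[p2]);A=np.c_[d1[0],-d2[0]]
    s=np.linalg.lstsq(A,o2-o1,rcond=None)[0];a=o1+s[0]*d1[0];b=o2+s[1]*d2[0]
    return (a+b)/2,np.linalg.norm(a-b)
def blobs(im,lo,hi,n=4,roi=None):
    h=cv2.cvtColor(im,cv2.COLOR_RGB2HSV);m=cv2.inRange(h,np.array(lo),np.array(hi))
    N,l,s,c=cv2.connectedComponentsWithStats(m)
    return [(s[i].tolist(),c[i].round(1).tolist()) for i in sorted(range(1,N),key=lambda i:-s[i,4])[:n]]
E
python3 - <<'E'
from h import *
a=read_camera("top");b=read_camera("scene")
np.save("top.npy",a);np.save("scene.npy",b)
cv2.imwrite("pics/a.png",a[:,:,::-1]);cv2.imwrite("pics/b.png",b[:,:,::-1])
for n,i in(("top",a),("scene",b)):
    print(n,"blue",blobs(i,(100,120,50),(130,255,255)));print("red",blobs(i,(0,140,80),(8,255,255)))
    c=cam(n);print(-c[2].T@c[3],c[0][0,0])
E
```

```text
top blue [([0, 0, 512, 164, 27666], [254.4, 27.2]), ([268, 141, 6, 3, 14], [270.5, 142.0])]
red [([136, 53, 107, 52, 4732], [190.8, 78.2]), ([257, 345, 25, 39, 416], [270.4, 364.7]), ([192, 324, 26, 39, 313], [200.2, 336.6]), ([229, 317, 16, 16, 104], [237.9, 323.2])]
[ 0.44391363 -0.02529907  1.1244032 ] 386.1678338161274
scene blue [([352, 139, 160, 245, 24743], [454.4, 285.7]), ([13, 131, 51, 44, 1127], [35.8, 152.3]), ([190, 49, 33, 28, 460], [201.9, 61.2]), ([307, 72, 44, 16, 153], [328.9, 79.3])]
red [([345, 176, 85, 88, 3638], [387.7, 220.5]), ([0, 0, 65, 63, 935], [28.3, 25.1]), ([386, 0, 46, 9, 212], [412.9, 2.4]), ([0, 0, 22, 20, 145], [8.9, 8.1])]
[ 0.91166523 -0.61861807  0.81910757] 354.52096851249814
```

View pics/a.png

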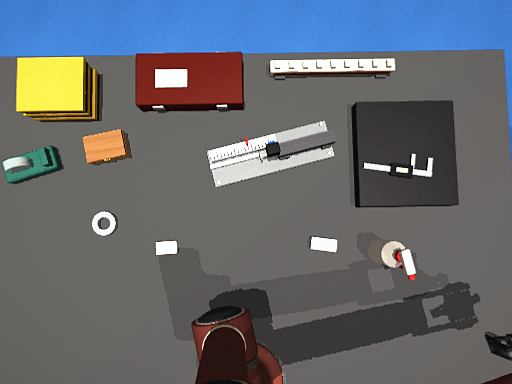

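View pics/b.png

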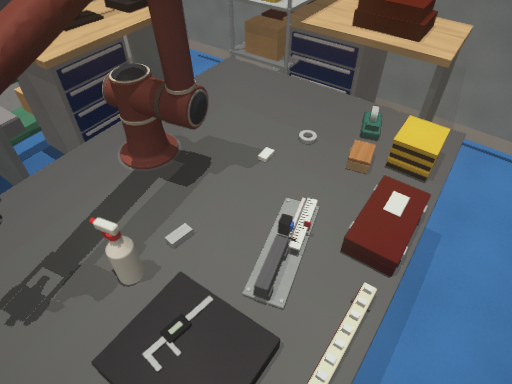

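The top view shows the gauge near the centre: grip at about (272,149), red flag at (247,142), tube to the right, so the arm slides out to the left in the picture. The scene view confirms this, with the blue button on the far (scale) side at about (292,225).

```bash
python3 - <<'E'
from h import *
a=np.load("top.npy");b=np.load("scene.npy");c=cam("top");d=cam("scene")
P=onz(c,[(207,151),(216,186),(334,155),(325,121)],.012);print(P.round(4))
print([np.linalg.norm(P[i]-P[i-1]).round(3) for i in range(4)])
y=(P[0]+P[1]-P[2]-P[3])[:2];print("yaw of +y",np.degrees(np.arctan2(y[1],y[0])))
o,D=ray(c,[(272,149)]);print("grip z.123",onz(c,[(272,149)],.123))
print("flag",onz(c,[(247,142)],.054))
def up(i,x,y,w,h,k,n): cv2.imwrite(n,cv2.resize(i[y:y+h,x:x+w,::-1],None,fx=k,fy=k,interpolation=cv2.INTER_CUBIC))
u=cv2.resize(a[115:195,200:340,::-1],None,fx=5,fy=5,interpolation=3);v=cv2.resize(b[190:310,240:330,::-1],None,fx=2,fy=2,interpolation=3)
cv2.imwrite("pics/c.png",u)
m=camera_model("wrist");print(m["mount"],m["intrinsics"])
print(sense()["eef_rot"])
E
```

```text
[[ 0.6515  0.0966  0.012 ]
 [ 0.5489  0.0717  0.012 ]
 [ 0.6334 -0.273   0.012 ]
 [ 0.7345 -0.2499  0.012 ]]
[np.float64(0.356), np.float64(0.106), np.float64(0.355), np.float64(0.104)]
yaw of +y 103.62593287385577
grip z.123 [[ 0.63321891 -0.0859019   0.123     ]]
flag [[ 0.66731095 -0.02035025  0.054     ]]
[[-7.64260150e-04 -9.57023375e-01 -2.90009786e-01  7.43425532e-02]
 [ 9.99998306e-01 -2.45809777e-04 -1.82412173e-03 -3.66504249e-04]
 [ 1.67443990e-03 -2.90010688e-01  9.57021942e-01 -1.42933417e-01]
 [ 0.00000000e+00  0.00000000e+00  0.00000000e+00  1.00000000e+00]] [[277.34260651   0.         256.10428241]
 [  0.         277.34260651 194.31115814]
 [  0.           0.           1.        ]]
[[ 9.50540245e-01  3.10601214e-01 -3.58294476e-04]
 [ 3.10601339e-01 -9.50538530e-01  1.81962019e-03]
 [ 2.24603534e-04 -1.84090896e-03 -9.99998280e-01]]
```

View pics/c.png

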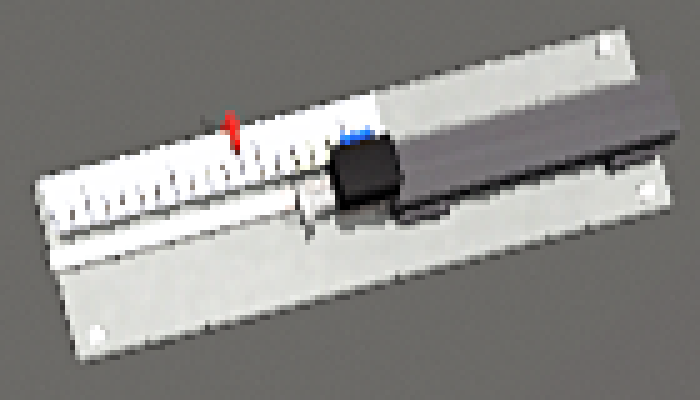

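The crop shows the blue button on the far (scale) side of the grip, the pointer to its left, and the flag at about (232,130) in the crop. The tool's x axis has to point along the draw direction, at a yaw of about 103.6°. I'll rise first, then travel.

>>> arm_command:
  steps:
    - [0,0,-0.25,0,0,0,1]
    - [0.1,-0.05,-0.48,0,0,-0.03,1]
    - [0.35,-0.2,-0.48,0,0,-0.06,1]
    - [0.6,-0.35,-0.48,0,0,-0.09,1]
    - [0.8,-0.5,-0.48,0,0,-0.12,1]
    - [1,-0.6,-0.48,0,0,-0.14,1]
    - [1,-0.6,-0.48,0,0,-0.16,1]
    - [1,-0.6,-0.48,0,0,-0.16,1]

```text
time_s: 1.1
position: [0.3857, -0.3728, 0.3509]
eef_rot: [[0.246, 0.969, -0.0], [0.969, -0.246, 0.0], [0.0, -0.001, -1.0]]
force: [0.4, 0.8, -0.7]
gripper_width: 0.0856
grasp_force: 0.0
```

```bash
python3 - <<'E'
from h import *
s=sense();R=np.array(s["eef_rot"]);p=np.array(s["position"]);print(s["time_s"],p,s["q"])
print(R.T@(np.array([.633,-.086,.25])-p)/.25, np.degrees(np.arctan2(R[1,0],R[0,0])))
E
```

```text
1.1 [ 0.3857316  -0.37283947  0.35092124] [-5.19717329e+01 -1.15498213e+01  9.49850262e+01 -9.15678045e-03
  9.65955537e+01 -3.77205194e+01]
[1.35546328 0.67637188 0.40360706] 75.74773424854392
```

>>> arm_command:
  steps:
    - [0.2,0.1,0,0,0,-0.02,1]
    - [0.4,0.25,0,0,0,-0.04,1]
    - [0.65,0.4,0,0,0,-0.06,1]
    - [0.85,0.55,0.1,0,0,-0.0775,1]
    - [1,0.676,0.2,0,0,-0.0775,1]
    - [1,0.676,0.4,0,0,-0.0775,1]

```text
time_s: 1.85
position: [0.6137, -0.1729, 0.2523]
eef_rot: [[-0.235, 0.972, 0.005], [0.972, 0.235, -0.002], [-0.003, 0.004, -1.0]]
force: [0.0, -1.3, 0.0]
gripper_width: 0.0853
grasp_force: 0.0
```

```bash
python3 - <<'E'
from h import *
s=sense();R=np.array(s["eef_rot"]);p=np.array(s["position"]);print(s["time_s"],p)
print(R.T@(np.array([.633,-.086,.25])-p)/.25, np.degrees(np.arctan2(R[1,0],R[0,0])))
E
```

```text
1.85 [ 0.61370311 -0.17286788  0.25228634]
[0.31963193 0.15663288 0.00892124] 103.58923701210178
```

Take one wrist view here, then a second one from above the grip.

```bash
python3 - <<'E'
from h import *
import pickle
s=sense();w=read_camera("wrist");pickle.dump((s,w),open("w1.pkl","wb"))
cv2.imwrite("pics/w1.png",w[:,:,::-1])
E
```

>>> arm_command:
  steps:
    - [0.16,0.08,0,0,0,0,1]
    - [0.32,0.157,0,0,0,0,1]
    - [0.32,0.157,0,0,0,0,1]
    - [0.32,0.157,0,0,0,0,1]

```text
time_s: 2.4
position: [0.6298, -0.0879, 0.2516]
eef_rot: [[-0.233, 0.973, -0.0], [0.973, 0.233, -0.001], [-0.001, -0.0, -1.0]]
force: [0.0, -0.3, 0.4]
gripper_width: 0.0853
grasp_force: 0.0
```

```bash
python3 - <<'E'
from h import *
import pickle
s=sense();w=read_camera("wrist");pickle.dump((s,w),open("w2.pkl","wb"))
cv2.imwrite("pics/w2.png",w[:,:,::-1])
for n in("w1","w2"):
    s,w=pickle.load(open(n+".pkl","rb"));print(s["position"])
    print("blue",blobs(w,(100,120,50),(130,255,255)));print("red",blobs(w,(0,140,80),(8,255,255)))
E
```

```text
[ 0.61370311 -0.17286788  0.25228634]
blue [([421, 105, 91, 194, 5868], [477.7, 216.7]), ([385, 345, 41, 39, 982], [405.6, 365.3]), ([316, 99, 5, 18, 89], [318.0, 107.4])]
red [([430, 0, 82, 98, 6124], [477.2, 44.4]), ([326, 49, 21, 6, 81], [336.8, 51.5]), ([336, 56, 5, 4, 18], [337.8, 57.4]), ([442, 171, 8, 16, 17], [445.6, 178.9])]
[ 0.62975948 -0.08786829  0.25164004]
blue [([415, 138, 97, 161, 6146], [469.8, 227.9]), ([385, 345, 41, 39, 980], [405.6, 365.3]), ([277, 173, 7, 21, 107], [279.7, 183.6])]
red [([392, 0, 120, 168, 14491], [461.1, 86.9]), ([294, 119, 18, 9, 80], [303.4, 123.8]), ([394, 264, 6, 13, 13], [396.5, 270.0]), ([405, 244, 4, 8, 9], [406.3, 247.4])]
```

View pics/w1.png

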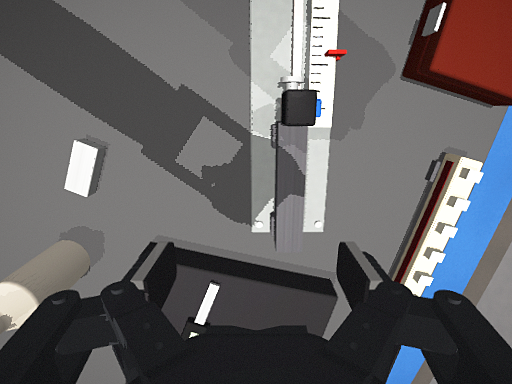

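View pics/w2.png

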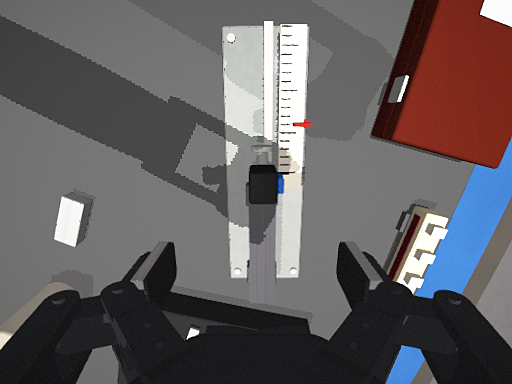

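In w1 and w2 the grip is at about (299,107) and (263,184). The button is at (318,107) and (280,184), the flag at (337,52) and (303,124), and the scale bar runs up the picture to the right of the grip. Next I'll measure these in both views.

```bash
python3 - <<'E'
from h import *
import pickle
C={};V={}
for n,roi in(("w1",(282,88,318,128)),("w2",(247,163,279,206))):
    s,w=pickle.load(open(n+".pkl","rb"));C[n]=cam("wrist",s)
    x0,y0,x1,y1=roi;g=w[y0:y1,x0:x1].max(2)
    m=(g<52).astype(np.uint8);m=cv2.morphologyEx(m,cv2.MORPH_OPEN,np.ones((5,5)))
    cs=max(cv2.findContours(m,0,2)[0],key=cv2.contourArea);x,y,bw,bh=cv2.boundingRect(cs);print(n,(x+x0,y+y0,bw,bh),cv2.minAreaRect(cs))
    V[n]=w
up=cv2.resize(V["w2"][90:220,215:325,::-1],None,fx=4.5,fy=4.5,interpolation=cv2.INTER_NEAREST);cv2.imwrite("pics/w2c.png",up)
up=cv2.resize(V["w1"][0:140,245:355,::-1],None,fx=4.2,fy=4.2,interpolation=cv2.INTER_NEAREST);cv2.imwrite("pics/w1c.png",up)
print("button",tri(C["w1"],(318,107.4),C["w2"],(279.7,183.6)),"flag",tri(C["w1"],(336.9,52),C["w2"],(303.4,123.8)))
E
```

```text
w1 (282, 92, 6, 32) ((2.5, 19.5), (31.0, 5.0), 90.0)
w2 (249, 165, 29, 39) ((16.0, 21.0), (38.0, 28.0), 90.0)
button (array([ 0.65541692, -0.08235446,  0.10791419]), np.float64(0.001797378846622736)) flag (array([ 0.67040539, -0.01647852,  0.05775414]), np.float64(0.00018913375313302732))
```

View pics/w2c.png

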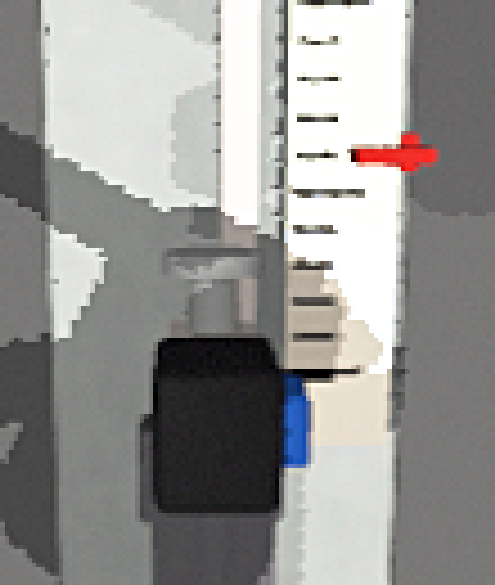

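View pics/w1c.png

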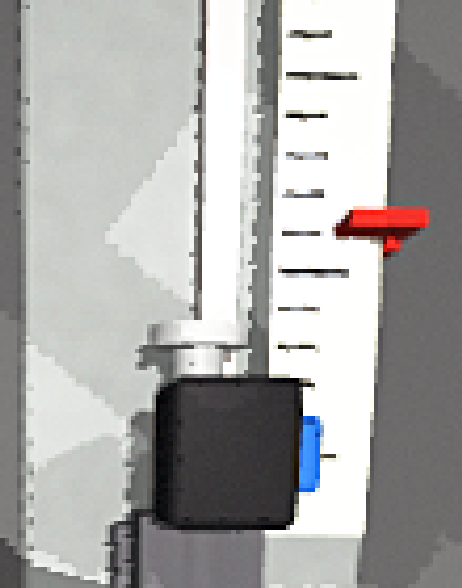

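The crops show ticks every 10 mm. The home tick is at row 371 in the w2 crop, the long +50 tick at 192, and the flag is near the +60 tick. Next I'll triangulate the top of the grip and measure the tick line.

```bash
python3 - <<'E'
from h import *
import pickle
C={n:cam("wrist",pickle.load(open(n+".pkl","rb"))[0]) for n in("w1","w2")}
a=lambda x,y:(245+x/4.2-.5,y/4.2-.5); b=lambda x,y:(215+x/4.5-.5,90+y/4.5-.5)
for n,p,q in(("FR",(302,380),(280,373)),("BR",(293,527),(281,513)),("BL",(158,525),(154,513)),("FL",(162,380),(160,373)),("t50L",(279,271),(292,192)),("t50R",(348,271),(364,192)),("flagInBase",(337,236),(353,155))):
    P,e=tri(C["w1"],a(*p),C["w2"],b(*q));print(n,P.round(4),round(e,4), onz(C["w1"],[a(*p)],.123)[0,:2].round(4),onz(C["w2"],[b(*q)],.123)[0,:2].round(4))
L=[("t0",(290,371)),("t10",(295,336)),("t20",(295,300)),("t30",(295,265)),("t40",(295,230)),("t50",(295,192)),("t60",(297,155)),("t70",(297,118)),("t80",(297,78)),("t90",(297,41))]
P=onz(C["w2"],[b(*p) for _,p in L],.044);print(P[:,:2].round(4))
d=P[-1]-P[0];print("yaw",np.degrees(np.arctan2(d[1],d[0])),np.linalg.norm(d))
E=onz(C["w2"],[b(49,40),b(61,560),b(409,40),b(393,440)],0.012);print(E.round(4))
for i,z in((0,.012),(2,.044)):
    q=onz(C["w2"],[b(49,40),b(61,560)] if i==0 else [b(409,30),b(390,440)],z);d=q[0]-q[1];print("yaw",np.degrees(np.arctan2(d[1],d[0])))
E
```

```text
FR [ 0.6471 -0.0685  0.1213] 0.0008 [ 0.6472 -0.0688] [ 0.6465 -0.0681]
BR [ 0.6548 -0.1     0.1222] 0.0006 [ 0.6544 -0.0999] [ 0.655  -0.0998]
BL [ 0.6256 -0.1071  0.1208] 0.0023 [ 0.6243 -0.1068] [ 0.6266 -0.1066]
FL [ 0.6192 -0.0758  0.1148] 0.0032 [ 0.617  -0.0763] [ 0.6206 -0.0743]
t50L [ 0.6469 -0.0334  0.0449] 0.0008 [ 0.6359 -0.0484] [ 0.639  -0.0293]
t50R [ 0.666  -0.0287  0.045 ] 0.0003 [ 0.6505 -0.0447] [ 0.654  -0.0257]
flagInBase [ 0.6609 -0.0198  0.0413] 0.0004 [ 0.6461 -0.0385] [ 0.6497 -0.0188]
[[ 0.6589 -0.0822]
 [ 0.6577 -0.072 ]
 [ 0.6551 -0.0621]
 [ 0.6525 -0.0526]
 [ 0.6501 -0.0432]
 [ 0.6474 -0.0331]
 [ 0.6454 -0.0234]
 [ 0.6429 -0.0139]
 [ 0.6403 -0.0037]
 [ 0.6379  0.0055]]
yaw 103.4748325355222 0.09019789112160355
[[ 0.5696 -0.0091  0.012 ]
 [ 0.6062 -0.1667  0.012 ]
 [ 0.6719  0.0155  0.012 ]
 [ 0.7007 -0.1023  0.012 ]]
yaw 103.07487986188632
yaw 103.33889163957939
```

```bash
cat > d.py <<'E'
from h import *
import sys
s=sense();R=np.array(s["eef_rot"]);p=np.array(s["position"]);t=np.array([float(v) for v in sys.argv[1:4]])
print(s["time_s"],p.round(4),"units",(R.T@(t-p)/.25).round(4),"yaw",np.degrees(np.arctan2(R[1,0],R[0,0])),"tilt",R[:,2].round(4),s["force"],s["gripper_width"],s["grasp_force"])
E
python3 d.py .6365 -.0877 .14
```

```text
2.45 [ 0.6298 -0.0881  0.2516] units [-0.0046  0.0266  0.4465] yaw 103.44686452586178 tilt [-1.e-04 -6.e-04 -1.e+00] [ 0.07422177 -0.47033515  0.13034316] 0.08566383243827325 0.0
```

>>> arm_command:
  steps:
    - [-0.005,0.027,0.15,0,0,0,1]
    - [-0.005,0.027,0.3,0,0,0,1]
    - [-0.005,0.027,0.45,0,0,0,1]
    - [-0.005,0.027,0.55,0,0,0,1]
    - [-0.005,0.027,0.62,0,0,0,1]
    - [-0.005,0.027,0.68,0,0,0,1]
    - [-0.005,0.027,0.68,0,0,0,1]
    - [-0.005,0.027,0.68,0,0,0,1]

```text
time_s: 3.45
position: [0.6377, -0.0863, 0.0825]
eef_rot: [[-0.235, 0.972, 0.002], [0.972, 0.235, -0.0], [-0.001, 0.002, -1.0]]
force: [0.7, -0.2, 0.5]
gripper_width: 0.0851
grasp_force: 0.0
```

```bash
python3 d.py .6365 -.0877 .080; python3 - <<'E'
from h import *
import pickle
s=sense();w=read_camera("wrist");pickle.dump((s,w),open("w3.pkl","wb"))
cv2.imwrite("pics/w3.png",w[:,:,::-1])
E
```

```text
3.45 [ 0.6377 -0.0863  0.0825] units [-0.0043 -0.006   0.01  ] yaw 103.58734636299017 tilt [ 1.8e-03 -5.0e-04 -1.0e+00] [ 0.68797518 -0.1789551   0.49721139] 0.08511730422154568 0.0
```

View pics/w3.png

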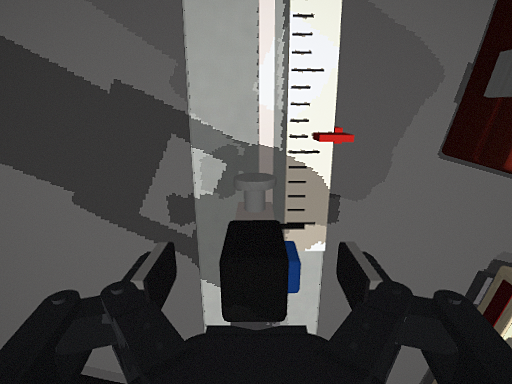

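The grip sits between the open fingers (block columns 221–287, mid about 254, against 256 for the finger midline). The pointer and home tick are at row 226 and the flag at row 137. Now squeeze.

>>> arm_command:
  steps:
    - [-0.004,-0.005,0.01,0,0,0,1]
    - [-0.004,-0.005,0.01,0,0,0,-1]
    - [-0.004,-0.005,0.01,0,0,0,-1]
    - [-0.004,-0.005,0.01,0,0,0,-1]
    - [-0.004,-0.005,0.01,0,0,0,-1]
    - [-0.004,-0.005,0.01,0,0,0,-1]
    - [-0.004,-0.005,0.01,0,0,0,-1]
    - [-0.004,-0.005,0.01,0,0,0,-1]
  squeeze: 50

```text
time_s: 4.5
position: [0.6368, -0.0872, 0.0802]
eef_rot: [[-0.235, 0.972, 0.002], [0.972, 0.235, -0.0], [-0.001, 0.002, -1.0]]
force: [0.8, 2.2, 5.5]
gripper_width: 0.0295
grasp_force: 51.7
```

```bash
python3 d.py .6365 -.0877 .080
```

```text
4.5 [ 0.6368 -0.0872  0.0802] units [-0.0016 -0.0018  0.0007] yaw 103.60817461955872 tilt [ 2.2e-03 -1.0e-04 -1.0e+00] [0.82579885 2.20983516 5.47377434] 0.029518135059243163 51.744268387556076
```

The width is 29.5 mm at 52 N, so the button is flush. Now draw about 55 mm gently.

>>> arm_command:
  steps:
    - [0.02,0,0,0,0,0,-1]
    - [0.05,0,0,0,0,0,-1]
    - [0.09,0,0,0,0,0,-1]
    - [0.13,0,0,0,0,0,-1]
    - [0.17,0,0,0,0,0,-1]
    - [0.21,0,0,0,0,0,-1]
    - [0.22,0,0,0,0,0,-1]
    - [0.22,0,0,0,0,0,-1]

```text
time_s: 5.5
position: [0.6239, -0.0342, 0.0802]
eef_rot: [[-0.235, 0.972, 0.003], [0.972, 0.235, -0.002], [-0.002, 0.002, -1.0]]
force: [1.1, -3.3, 6.4]
gripper_width: 0.0294
grasp_force: 52.0
```

```bash
python3 d.py .6365 -.0877 .080; python3 - <<'E'
from h import *
import pickle
s=sense();w=read_camera("wrist");pickle.dump((s,w),open("w4.pkl","wb"))
print(blobs(w[:,:350],(0,140,80),(8,255,255)))
cv2.imwrite("pics/w4.png",cv2.resize(w[130:270,220:400,::-1],None,fx=4,fy=4,interpolation=cv2.INTER_NEAREST))
E
```

```text
5.5 [ 0.6239 -0.0342  0.0802] units [-0.2197 -0.0015  0.0013] yaw 103.60696908740118 tilt [ 0.0026 -0.0015 -1.    ] [ 1.08548141 -3.32179115  6.38546125] 0.029418009819820963 51.975057274103165
[([311, 203, 38, 26, 522], [330.2, 219.7])]
```

View pics/w4.png

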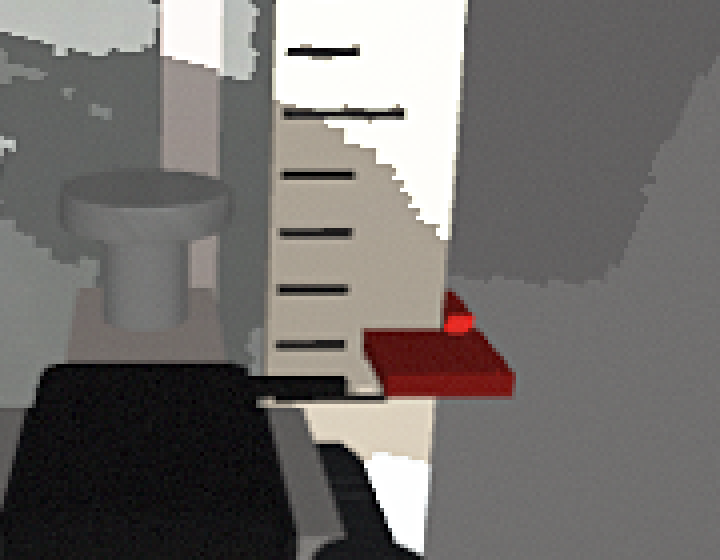

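The close-up shows the +100 long tick at row 113, +60 at 345, and +50 at about 397. The pointer end is at about (347,386) and the flag's far lower edge at row 329. I'll turn these into positions along the scale.

```bash
python3 - <<'E'
from h import *
import pickle
s,w=pickle.load(open("w4.pkl","rb"));C=cam("wrist",s);f=lambda x,y:(220+(x+.5)/4-.5,130+(y+.5)/4-.5)
u=np.array([np.cos(np.radians(103.45)),np.sin(np.radians(103.45))])
al=lambda p,z:(onz(C,[f(*p)],z)[0,:2]@u*1000)
T=[(100,(320,113)),(90,(318,174)),(80,(316,232)),(70,(313,289)),(60,(311,345)),(50,(370,397))]
v=np.array([al(p,.044) for _,p in T]);print(v.round(2))
k=np.polyfit(v,[t for t,_ in T],1);print(k)
for n,p,z in(("flag far bottom edge",(364,329),.044),("flag far top edge",(384,373),.064),("flag near top edge",(386,396),.064),("pointer far",(340,377),.0495),("pointer near",(340,397),.0495),("pointer mid",(340,387),.0495)): print(n,np.polyval(k,al(p,z)).round(2))
# subpixel column profiles
g=w[:,:,:].astype(int)
print("col303 V",g[210:234,303].max(1)); print("col314 red",g[208:234,314].tolist())
print("moved",(np.array(s["position"])[:2]-[.6368,-.0872])@u)
# flag from earlier views
for n,ff,pts in(("w2",lambda x,y:(215+x/4.5-.5,90+y/4.5-.5),None),):
    pass
E
```

```text
[-133.36 -143.5  -153.43 -163.5  -173.71 -183.51]
[  0.99581586 232.8368785 ]
flag far bottom edge 62.79
flag far top edge 62.98
flag near top edge 59.12
pointer far 56.21
pointer near 52.54
pointer mid 54.38
col303 V [170 170 172 177 168  31  30 122 181 171 171 170 179 168   0  12  22  24
  14  30 141 237 223 220]
col314 red [[170, 160, 147], [170, 162, 146], [175, 167, 154], [168, 160, 145], [119, 79, 71], [77, 1, 4], [82, 11, 7], [88, 16, 12], [89, 22, 17], [91, 23, 23], [86, 18, 19], [83, 21, 16], [78, 17, 16], [70, 11, 10], [64, 0, 0], [71, 21, 16], [102, 76, 68], [132, 119, 109], [159, 147, 133], [178, 173, 158], [131, 128, 119], [15, 14, 15], [143, 134, 121], [237, 229, 206], [224, 214, 193], [220, 210, 191]]
moved 0.05450408392832248
```

The flag is at about 61.0 mm and the pointer at about 54.4 mm, so it needs another 6.5 mm (0.026).

>>> arm_command:
  steps:
    - [0.009,0,0,0,0,0,-1]
    - [0.018,0,0,0,0,0,-1]
    - [0.026,0,0,0,0,0,-1]
    - [0.026,0,0,0,0,0,-1]
    - [0.026,0,0,0,0,0,-1]
    - [0.026,0,0,0,0,0,-1]

```text
time_s: 6.3
position: [0.6224, -0.0282, 0.0802]
eef_rot: [[-0.235, 0.972, 0.002], [0.972, 0.235, -0.002], [-0.002, 0.002, -1.0]]
force: [0.3, -3.5, 5.8]
gripper_width: 0.0295
grasp_force: 52.0
```

```bash
python3 d.py .6368 -.0872 .080; python3 - <<'E'
from h import *
import pickle
s=sense();w=read_camera("wrist");pickle.dump((s,w),open("w5.pkl","wb"))
cv2.imwrite("pics/w5.png",cv2.resize(w[150:250,260:380,::-1],None,fx=6,fy=6,interpolation=cv2.INTER_NEAREST))
E
```

```text
6.3 [ 0.6224 -0.0282  0.0802] units [-0.2429  0.0004  0.0012] yaw 103.59575789064566 tilt [ 0.0025 -0.0017 -1.    ] [ 0.3105914  -3.48270431  5.82007512] 0.029478593501342087 51.95842355489731
```

View pics/w5.png

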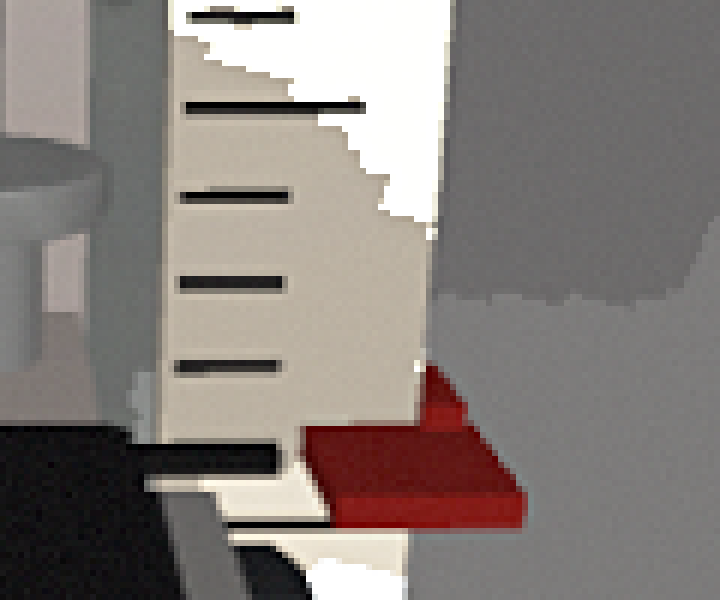

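The pointer end is at about (280,459) and the flag's far lower edge at row 426. The ticks at rows 107, 196, 283, 366 and 525 are +100, 90, 80, 70 and 50.

```bash
python3 - <<'E'
from h import *
import pickle
s,w=pickle.load(open("w5.pkl","rb"));C=cam("wrist",s);f=lambda x,y:(260+(x+.5)/6-.5,150+(y+.5)/6-.5)
a=np.radians(103.45);u=np.array([np.cos(a),np.sin(a)])
al=lambda p,z:(onz(C,[f(*p)],z)[0,:2]@u*1000)
T=[(100,(275,107)),(90,(235,196)),(80,(230,283)),(70,(228,366)),(50,(280,525))]
v=np.array([al(p,.044) for _,p in T]);k=np.polyfit(v,[t for t,_ in T],1);print((np.polyval(k,v)).round(2))
for n,p,z in(("flag far bottom",(303,426),.044),("far top",(330,493),.064),("near top",(335,528),.064),("ptr far",(275,443),.0495),("ptr near",(275,475),.0495)): print(n,np.polyval(k,al(p,z)).round(2))
E
```

```text
[100.04  90.01  79.92  69.99  50.03]
flag far bottom 62.61
far top 63.25
near top 59.24
ptr far 62.8
ptr near 58.88
```

>>> arm_command:
  steps:
    - [0.001,0,0,0,0,0,-1]
    - [0.001,0,0,0,0,0,-1]
    - [0.001,0,0,0,0,0,-1]
    - [0.001,0,0,0,0,0,-1]

```text
time_s: 6.85
position: [0.6224, -0.0282, 0.0802]
eef_rot: [[-0.235, 0.972, 0.003], [0.972, 0.235, -0.002], [-0.003, 0.002, -1.0]]
force: [1.7, -3.4, 6.4]
gripper_width: 0.0294
grasp_force: 52.0
```

```bash
python3 d.py .6368 -.0872 .080; python3 -c "
from bench import *
print(max(map(abs,sense()['qvel'])));print(sign_off())"
```

```text
6.85 [ 0.6224 -0.0282  0.0802] units [-0.2431  0.0003  0.0013] yaw 103.59267570472883 tilt [ 0.0027 -0.002  -1.    ] [ 1.65858195 -3.36091935  6.3990816 ] 0.029377642411038858 51.966770589351654
0.0930709965220366
the job is handed in; nothing more can be done
None
```

I handed the job in with the grip squeezed at 52 N (29.4 mm wide, so the button is fully in) and the arm held still about 61 mm out, with the pointer lined up with the red flag to within about 0.5 mm by the camera.

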